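# Wedge the drooping peg board

### The job

The peg board on the basin ledge is only held at one end. Pick up the rubber wedge, lay it flat in line with the board, and push it thin end first under the free end of the board's bottom rail until it jams tight, feeling for the force: firmly stuck, but not forced so hard that the board cracks. Let go, and leave the other things on the ledge and the board itself alone.

Things in the scene. Friction and masses are not known exactly. Their poses are not given: they have to be found in the camera images.
- wedge: loose dark grey hard-rubber wedge, 80 g, 124 mm long, 30 mm wide, flat on the ledge. Thin end 4 mm thick; the top rises evenly over 100 mm to 25 mm (12 degrees); the last 24 mm at the thick end is a level block 30 mm wide, 25 mm high, good to grip across its width, its middle 50 mm along -x. Origin: middle of the underside; +x points to the thin end, z up
- wedge_tip (a point): middle of the thin end's lower edge, 62 mm along +x from the wedge's origin
- wedge_tail (a point): middle of the thick end's upright face (30 x 25 mm), 62 mm along -x from the wedge's origin, 12 mm above the ledge; it can be pushed with shut fingers
- stand: fixed white stand on the ledge: a peg board 200 mm long, 140 mm high, 6 mm thick sticks out sideways from a post; lens case and tweezer hang on it, up to 33 mm out to -y. Along its lower edge runs a flat level rail 24 mm wide, free over the ledge. Origin: on the ledge straight below the middle of the rail's free end; +x runs along the board towards the post, the way the wedge goes in; z up
- mouth (a point): same point as the stand's origin. The rail's underside is 9 to 19 mm above it (differs every time, not measured); its end is rounded, radius 6 mm. The rail is stiff: once the wedge bears on it 1 mm more adds several N. Sliding the wedge freely takes under 2 N; a level push of about 18 N on the thick end, without lifting it, jams it tight (some 12 N on the rail); under 4 N on the rail is loose, over 25 N cracks the board
- post (a point): axis of the steel post (16 mm across, 217 mm high), 190 mm along +x from the stand's origin, 200 mm above the ledge; it stands on a base plate 110 x 130 mm, 12 mm thick, centred on it
- cup: bystander, loose, to be left alone: open glass cup, 85 mm high, 68 mm across the rim. Origin: centre of its underside
- remover: bystander, loose, to be left alone: mint silicone lens remover standing upright, a stick 52 mm high, 22 mm across its foot. Origin: centre of its underside
- travel_bottle: bystander, loose, to be left alone: closed translucent travel bottle, 95 mm high, 34 mm across. Origin: centre of its underside
- cream_jar: bystander, loose, to be left alone: low closed amber glass jar, 40 mm high, 52 mm across. Origin: centre of its underside
- nail_brush: bystander, loose, to be left alone: wooden nail brush lying on its bristles, 85 x 36 mm, 28 mm high. Origin: centre of its underside
- soap_bar: bystander, loose, to be left alone: cream bar of soap, 70 x 45 mm, 22 mm high, rounded. Origin: centre of its underside
There are look-alikes about, which are no part of the job. Leave any red look-alike of the wedge alone.

How it is judged (in metres and radians):
On the way:
1. the wedge lies flat in line with the board, its thin end at least 5 mm under the rail's free end, not yet jammed (y of wedge_tip in the frame of stand between -0.012 and 0.012 m and angle between the x axis of wedge and the x axis of stand, either way round below 0.2 rad and angle between wedge's own z axis and vertical below 0.1 rad and x of wedge_tip in the frame of stand above 0.005 m and contact force between wedge and stand below 2 N).
At the end, for the whole second after the job is handed in: the released wedge is at rest, flat on the ledge (within 0.1 rad), in line with the board within 0.2 rad, its thin end at least 15 mm under the rail and within 12 mm of the rail's middle line, and is jammed: it bears on the board with more than 4 N without being held (y of wedge_tip in the frame of stand between -0.012 and 0.012 m and angle between the x axis of wedge and the x axis of stand, either way round below 0.2 rad and angle between wedge's own z axis and vertical below 0.1 rad and x of wedge_tip in the frame of stand above 0.015 m and contact force between wedge and stand above 4 N and linear speed of wedge below 0.005 m/s and contact force between the fingers and wedge below 0.2 N); the robot touches nothing.
It fails at once if the wedge is forced against the board with more than 25 N (contact force between wedge and stand above 25 N).
It fails at once if the robot pushes on the peg-board stand with more than 15 N (contact force between any of the arm, the fingers and stand above 15 N).
It fails at once if one of the bystanders is moved more than 25 mm (distance of any of cup, remover, travel_bottle, cream_jar, nail_brush, soap_bar from where it was at the start of the episode above 0.025 m).
It also fails if it takes over 67 s, if anything falls off the work surface, if the arm or the gripper's body presses on something with over 40 N, if the wrist force passes 120 N, or if a joint passes its speed limit or range.

### The arm

A 6-joint arm with a two-finger parallel gripper is mounted at the origin on the work surface. World frame = base frame: x ahead of the robot, y to its left, z up, the work surface at z = 0. Lengths are in m, angles in degrees, forces in N, time in s.
With the tool pointing down it reaches from about 0.4 to 0.825 m from the base axis. Payload 7 kg.
Tool frame: the origin (TCP) lies at the centre of the arm's flange, where the gripper is bolted on; the fingertips stand 178 mm ahead of it and the grasp point (between the pads) lies 159 mm ahead of it; x points along the fingers, y is the direction in which the jaws open and shut, and the axes are right-handed (so a half turn about x gives the same grasp; the last joint's range is limited). The gripper opens to 88 mm and grips with 3 to 60 N. Pads are 19 mm wide; open, the fingers measure 130 mm over their backs; the gripper's body (78 mm by 193 mm) begins 47 mm behind the grasp point.
Start: joints at [-47.664, 20.546, 0.682, 0, -70.136, -16.507], TCP at [0.294, -0.608, 0.405] pointing down, gripper open.
Joint ranges: [-176.03, 176.03], [-82.01, 121.73], [-58.28, 71.71], [-173.87, 95.51], [-174.79, -0.11], [-173.66, 173.66]. Speed limits (degrees/s): [136.94, 136.94, 172.46, 180, 180, 180].

### API

Orientations are given as [roll, pitch, yaw] about the fixed x, y, z axes, in that order (R = Rz(yaw) Ry(pitch) Rx(roll)).
In Python, from plant import ctrl gives the robot as it stands. The module is installed in compiled form; this text tells all that it offers.
- The arm moves only by the shell command python3 -m inch 'ROWS'. ROWS is JSON, one flat list of numbers, 7 for each row, row after row: the shift along the tool's x, y, z in m, then the turn, a rotation vector about the tool's x, y, z in degrees, then the finger opening in m, from 0 to 0.0876. In form: [dx, dy, dz, rx, ry, rz, hand, dx, dy, dz, rx, ry, rz, hand, ...]. A call has 1 to 20 rows; each row shifts and turns the pose as measured when the row begins, along the tool's axes as they then stand; what a row does not reach is not made up. A row lasts 1/8 s, in which the tool goes at most 62.5 mm and 10.7 degrees, less where a joint would pass 70% of its speed; a pose out of reach is approached as far as the arm can. A call with a gripper value outside its range is refused whole. The fingers move at their own pace and stop on an object; the grip force is fixed at half the most. Time passes only in rows, so rows that do not move let the fingers close. It gives the time, the measured TCP pose, the force and the opening at its end, in the units of the state.
- ctrl.get_obs(): the state, without advancing time (a new reading comes with each control period).
- ctrl.snapshot(name): name is "side" or "top"; returns a dict with "color" (384x512x3 uint8, red, green, blue), "depth" (384x512 float32, m along the optical axis (not along the pixel's ray), 0 where there is no reading), "K" (3x3 intrinsics, pixels), "position" and "attitude" of the camera in the world. Camera axes: x right, y up, looking along -z (the intrinsics and any distortion apply to the point x, -y, -z); pixel columns grow to the right and rows downward; lengths in m; the calibration is good to about 2 mm. A picture is of the moment at which its call begins.
- ctrl.close_job(): hands the job in, once; it reports no verdict.
The state is a dict: "clock": time; "joint_pos": joint angles; "qvel": joint speeds; "tau": joint torques, N m; "tool_pos": TCP position; "orientation": TCP orientation; "force": force on the tool from outside, world axes, zero at the start; "moment": the same for the moment, N m; "opening": finger opening in m.
Only numpy, scipy, OpenCV 4.12 (cv2) and the standard library are available. Lean on these libraries where they do the work, as an engineer would, in place of code of your own. Each camera call takes 0.05 s, during which the arm holds its last target.

## Working session

There is one attempt and no reset: what is moved stays moved. The work goes in short steps, Python scripts to look and compute and a shell command to move; the robot and the scene stay as the last step left them, time stands still between calls to the robot, and variables do not carry over. Pictures are saved under pics/ and viewed, and the job is handed in when it is done.

```bash
mkdir -p pics; ls; cat > h.py <<'E'
from plant import ctrl
import numpy as np, cv2
from scipy.spatial.transform import Rotation as R
def snap(n,f):
    s=ctrl.snapshot(n); np.savez(''+f+'.npz',**s)
    cv2.imwrite('pics/'+f+'.png',s['color'][:,:,::-1]); return s
def Rc(s):
    a=np.array(s['attitude'],float)
    if a.shape==(3,3): return a
    if a.size==4: return R.from_quat(a).as_matrix()
    return R.from_euler('xyz',a,degrees=True).as_matrix()
def ray(s,u,v):
    K=s['K']; d=np.array([(u-K[0,2])/K[0,0],-(v-K[1,2])/K[1,1],-1.0]); return np.array(s['position'],float),Rc(s)@d
def onz(s,u,v,z):
    p,d=ray(s,u,v); return p+d*(z-p[2])/d[2]
def cloud(s):
    h,w=s['depth'].shape; u,v=np.meshgrid(np.arange(w),np.arange(h)); K=s['K']
    d=np.stack([(u-K[0,2])/K[0,0],-(v-K[1,2])/K[1,1],-np.ones_like(u,float)],-1)*s['depth'][...,None]
    return d@Rc(s).T+np.array(s['position'])
E
python3 - <<'E'
from h import *
print(ctrl.get_obs())
for n in('side','top'):
    s=snap(n,n+'0'); print(n,s['K'],s['position'],s['attitude'],{k:v for k,v in s.items() if k not in('color','depth','K','position','attitude')})
E
```

```text
pics
{'clock': 0.0, 'joint_pos': array([-4.76649869e+01,  2.05942294e+01,  6.33262523e-01, -1.85086650e-02,
       -7.01349557e+01, -1.65059022e+01]), 'qvel': array([-0.04632941, -0.11043905,  0.02430124,  0.00789895,  0.04062295,
       -0.02721052]), 'tau': array([ 9.60592624e-04, -5.82714808e+01,  2.93067062e+01,  6.99717969e+00,
        7.08267806e-03, -1.63276868e-04]), 'tool_pos': array([ 0.29399723, -0.6074082 ,  0.40369207]), 'orientation': array([ 96.22642412,  89.90251167, 122.04923112]), 'force': array([-0.83181502, -0.78300284, -0.11746472]), 'moment': array([-0.01209891, -0.0429849 ,  0.01146507]), 'opening': 0.08750140402162374}
side [[404.95198472   0.         252.19933641]
 [  0.         404.95198472 190.40704362]
 [  0.           0.           1.        ]] [0.46614045 0.5630668  0.84911022] [  42.41507605   -0.79722505 -173.31727396] {}
top [[398.69019463   0.         255.44836413]
 [  0.         398.69019463 189.80454844]
 [  0.           0.           1.        ]] [ 0.41608614 -0.09864545  1.09300523] [  7.13278049   1.06518666 -89.98080441] {}
```

View pics/side0.png

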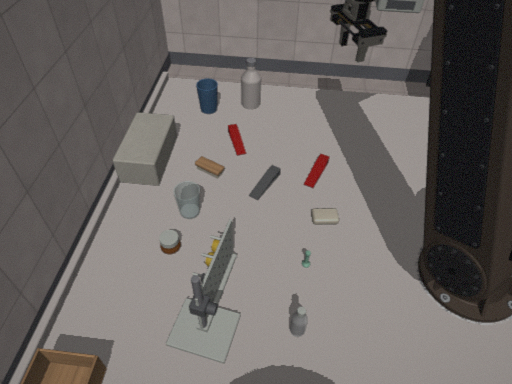

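View pics/top0.png

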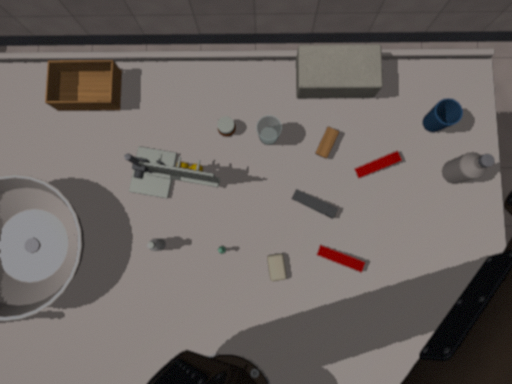

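Candidates for the wedge: grey at top (315,204)/side (265,182); the red look-alikes at top (378,164) and (341,258)/side (237,139) and (317,170); the tan nail brush at top (327,142). I choose the grey one and check it in a close crop.

```bash
python3 - <<'E'
from h import *
t=np.load('top0.npz'); s=np.load('side0.npz')
a=cv2.resize(t['color'][170:240,270:360],None,fx=4.4,fy=4.4,interpolation=cv2.INTER_CUBIC)
b=cv2.resize(s['color'][155:210,235:305],None,fx=5.6,fy=5.6,interpolation=cv2.INTER_CUBIC)
c=cv2.resize(t['color'][140:205,120:230],None,fx=3.6,fy=3.6,interpolation=cv2.INTER_CUBIC)
d=cv2.resize(s['color'][215:335,165:245],None,fx=2.4,fy=2.4,interpolation=cv2.INTER_CUBIC)
im=np.zeros((600,800,3),np.uint8)
for i,(q,x,y) in enumerate([(a,0,0),(b,400,0),(c,0,312),(d,400,312)]):
    im[y:y+q.shape[0],x:x+q.shape[1]]=q[:600-y,:800-x]
im=cv2.convertScaleAbs(im,alpha=1.6)
cv2.imwrite('pics/crop0.png',im[:,:,::-1])
for n,z in(('top',t),('side',s)):
    C=cloud(z); m=(C[...,2]>0.003)&(C[...,2]<0.04)&(z['color'].max(-1)<95)&(np.abs(C[...,0]-.47)<.12)&(np.abs(C[...,1]+.25)<.13)
    cs=cv2.connectedComponentsWithStats(m.astype(np.uint8))
    for k in range(1,cs[0]):
        if cs[2][k,4]<60: continue
        P=C[cs[1]==k]; r=cv2.minAreaRect(P[:,:2].astype(np.float32)*1000)
        c0=P[:,:2].mean(0); w=np.linalg.svd(P[:,:2]-c0,full_matrices=False)[2][0]; q=(P[:,:2]-c0)@w
        print(n,cs[2][k],r,w,[(round(e,3),round(P[(q>e-.01)&(q<=e+.01),2].mean(),4)) for e in np.arange(-.06,.065,.02)])
    print('ledge z',np.median(C[...,2][(np.abs(C[...,0]-.47)<.1)&(np.abs(C[...,1]+.25)<.15)]))
E
```

```text
top [292 190  48  28 535] ((515.2366333007812, -243.4867401123047), (131.2540283203125, 35.51722717285156), 63.14678955078125) [0.44280689 0.89661701] [(np.float64(-0.06), np.float64(0.0216)), (np.float64(-0.04), np.float64(0.0244)), (np.float64(-0.02), np.float64(0.0222)), (np.float64(0.0), np.float64(0.0185)), (np.float64(0.02), np.float64(0.0144)), (np.float64(0.04), np.float64(0.0109)), (np.float64(0.06), np.float64(0.0069))]
ledge z 0.0017616663740288585
side [249 165  31  35 416] ((511.5960693359375, -233.42967224121094), (122.34075164794922, 31.47439193725586), 62.636390686035156) [0.47397124 0.88054033] [(np.float64(-0.06), np.float64(0.0233)), (np.float64(-0.04), np.float64(0.0221)), (np.float64(-0.02), np.float64(0.0197)), (np.float64(0.0), np.float64(0.0159)), (np.float64(0.02), np.float64(0.0127)), (np.float64(0.04), np.float64(0.0088)), (np.float64(0.06), np.float64(0.006))]
ledge z 0.0009047151650546925
```

View pics/crop0.png

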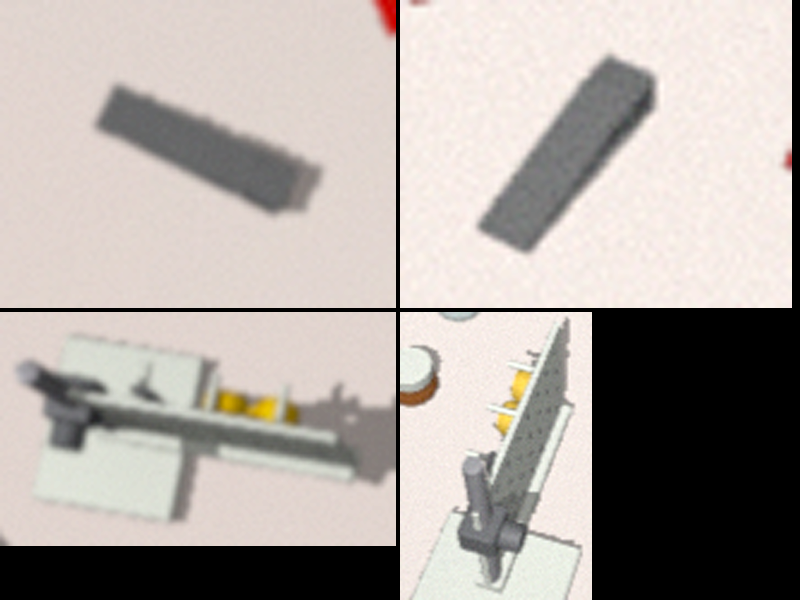

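The crop confirms the choice: the grey wedge's thin end is at left in the top view (crop 105,125), pointing towards +y, and its block end is at right. The board's free end and rail end are near top pixel (218,185), with the post at the left. Next I measure the stand, and the wedge by its edges.

```bash
python3 - <<'E'
from h import *
t=np.load('top0.npz'); s=np.load('side0.npz')
for n,z in(('top',t),('side',s)):
    C=cloud(z); X=C[...,0];Y=C[...,1];Z=C[...,2]
    reg=(X>.5)&(X<.68)&(Y>-.08)&(Y<.25)
    for lo,hi in((.014,.05),(.06,.10),(.10,.135),(.135,.165)):
        m=reg&(Z>lo)&(Z<hi)&(z['color'].min(-1)>60); P=C[m]
        P=P[(P[:,1]<.12)]
        # bin by y
        print(n,lo,hi,len(P),'ymin',np.round(np.percentile(P[:,1],[0,1,3]),3) if len(P) else '')
        for y in np.arange(-.05,.12,.02):
            q=P[(P[:,1]>y)&(P[:,1]<=y+.02)]
            if len(q)>3: print('   y%.2f n%d x %s z %s'%(y,len(q),np.round(np.percentile(q[:,0],[5,50,95]),3),np.round(np.percentile(q[:,2],[5,50,95]),3)))
a=cv2.resize(t['color'][150:200,150:230],None,fx=10,fy=10,interpolation=cv2.INTER_NEAREST)
b=cv2.resize(s['color'][215:290,195:245],None,fx=8,fy=8,interpolation=cv2.INTER_NEAREST)
cv2.imwrite('pics/st_top.png',cv2.convertScaleAbs(a,alpha=1.6)[:,:,::-1]);cv2.imwrite('pics/st_side.png',cv2.convertScaleAbs(b,alpha=1.6)[:,:,::-1])
E
```

```text
top 0.014 0.05 182 ymin [0.019 0.02  0.02 ]
   y0.01 n29 x [0.56  0.569 0.583] z [0.026 0.029 0.044]
   y0.03 n35 x [0.562 0.568 0.572] z [0.025 0.029 0.045]
   y0.05 n32 x [0.565 0.57  0.576] z [0.027 0.031 0.045]
   y0.07 n35 x [0.569 0.574 0.579] z [0.024 0.03  0.044]
   y0.09 n34 x [0.572 0.579 0.582] z [0.026 0.03  0.04 ]
   y0.11 n17 x [0.576 0.581 0.585] z [0.027 0.03  0.048]
top 0.06 0.1 24 ymin [0.024 0.024 0.026]
   y0.03 n6 x [0.569 0.57  0.573] z [0.063 0.068 0.088]
   y0.05 n5 x [0.574 0.575 0.576] z [0.063 0.069 0.085]
   y0.07 n5 x [0.577 0.577 0.579] z [0.061 0.063 0.09 ]
   y0.09 n6 x [0.58  0.581 0.582] z [0.062 0.067 0.087]
top 0.1 0.135 76 ymin [0.019 0.02  0.021]
   y0.01 n7 x [0.568 0.569 0.573] z [0.104 0.118 0.131]
   y0.03 n8 x [0.57  0.571 0.573] z [0.118 0.123 0.132]
   y0.05 n18 x [0.574 0.591 0.601] z [0.116 0.129 0.134]
   y0.07 n15 x [0.577 0.579 0.607] z [0.112 0.124 0.132]
   y0.09 n21 x [0.581 0.583 0.608] z [0.113 0.129 0.134]
   y0.11 n7 x [0.584 0.597 0.606] z [0.123 0.126 0.128]
top 0.135 0.165 218 ymin [0.02  0.02  0.023]
   y0.01 n19 x [0.568 0
[... 1162 characters left out ...]
0.566] z [0.104 0.121 0.132]
   y0.03 n32 x [0.566 0.567 0.569] z [0.102 0.117 0.133]
   y0.05 n39 x [0.569 0.571 0.594] z [0.104 0.122 0.132]
   y0.07 n48 x [0.573 0.575 0.6  ] z [0.104 0.124 0.133]
   y0.09 n47 x [0.576 0.578 0.604] z [0.102 0.123 0.133]
   y0.11 n29 x [0.58  0.581 0.604] z [0.105 0.125 0.133]
side 0.135 0.165 277 ymin [0.024 0.026 0.029]
   y0.01 n9 x [0.565 0.568 0.57 ] z [0.147 0.156 0.159]
   y0.03 n42 x [0.565 0.568 0.573] z [0.138 0.155 0.159]
   y0.05 n75 x [0.57  0.574 0.604] z [0.137 0.142 0.159]
   y0.07 n44 x [0.573 0.575 0.58 ] z [0.137 0.156 0.158]
   y0.09 n59 x [0.577 0.579 0.612] z [0.137 0.151 0.158]
   y0.11 n48 x [0.58  0.586 0.61 ] z [0.137 0.141 0.158]
```

View pics/st_top.png

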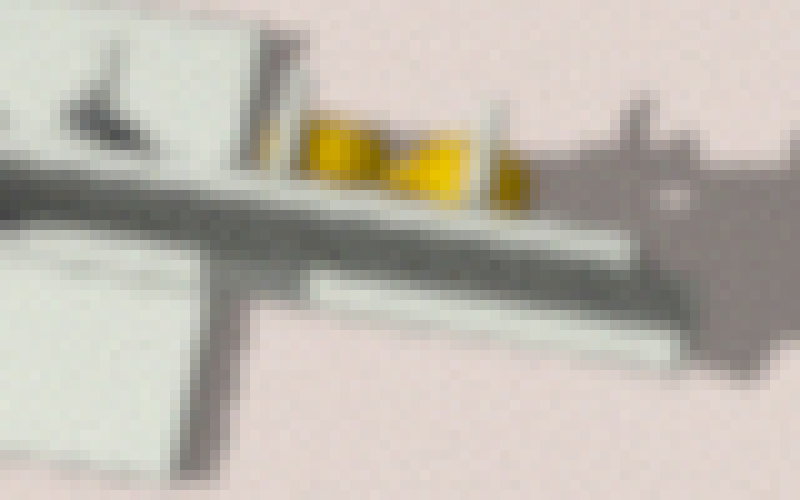

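View pics/st_side.png

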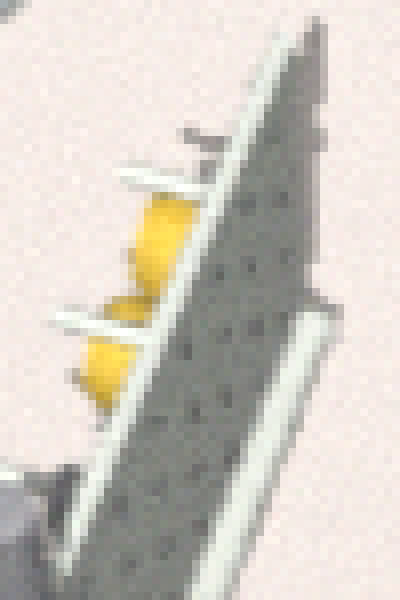

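```bash
python3 - <<'E'
from h import *
t=np.load('top0.npz'); s=np.load('side0.npz')
for nm,(u,v),(a,b),h in [('cup',(268,126),(184,190),.085),('remover',(222,249),(307,253),.05),('bottle',(157,243),(301,312),.09),('jar',(227,124),(169,238),.04),('brush',(327,141),(209,165),.028),('soap',(277,266),(325,214),.022)]:
    print(nm,onz(t,u,v,h).round(3),onz(s,a,b,h).round(3))
# wedge by pixel mask, corner rays
for n,z,box in(('top',t,(280,180,355,225)),('side',s,(240,160,290,205))):
    g=z['color'].astype(int); m=np.zeros(g.shape[:2],np.uint8); x0,y0,x1,y1=box
    m[y0:y1,x0:x1]=(g[y0:y1,x0:x1].max(-1)<90)
    print(n,'dark thr count',m.sum(), 'bg',np.median(g[y0:y1,x0:x1].reshape(-1,3),0))
    c=max(cv2.findContours(m,0,1)[0],key=cv2.contourArea); r=cv2.minAreaRect(c); bp=cv2.boxPoints(r); print(r)
    for p in bp: print(p.round(1),'z0',onz(z,*p,0).round(3)[:2],'z4',onz(z,*p,.004).round(3)[:2],'z25',onz(z,*p,.025).round(3)[:2])
o=ctrl.get_obs(); print(R.from_euler('xyz',o['orientation'],degrees=True).as_matrix().round(4))
E
```

```text
cup [ 0.709 -0.112  0.085] [ 0.709 -0.111  0.085]
remover [0.392 0.007 0.05 ] [0.389 0.018 0.05 ]
bottle [0.408 0.167 0.09 ] [0.401 0.187 0.09 ]
jar [ 0.729 -0.002  0.04 ] [0.724 0.01  0.04 ]
brush [ 0.683 -0.274  0.028] [ 0.678 -0.267  0.028]
soap [ 0.347 -0.136  0.022] [ 0.343 -0.13   0.022]
top dark thr count 572 bg [140. 133. 129.]
((316.72857666015625, 203.53009033203125), (49.31210708618164, 12.613594055175781), 25.94229507446289)
[291.8 198.4] z0 [ 0.529 -0.178] z4 [ 0.528 -0.178] z25 [ 0.526 -0.176]
[297.3 187.1] z0 [ 0.56  -0.194] z4 [ 0.56  -0.194] z25 [ 0.557 -0.192]
[341.7 208.6] z0 [ 0.5   -0.314] z4 [ 0.5   -0.313] z25 [ 0.499 -0.309]
[336.1 220. ] z0 [ 0.469 -0.298] z4 [ 0.469 -0.298] z25 [ 0.468 -0.294]
side dark thr count 415 bg [154. 148. 144.]
((264.4344177246094, 182.2786865234375), (11.779393196105957, 39.30732345581055), 39.80556869506836)
[247.3 193.6] z0 [ 0.557 -0.195] z4 [ 0.556 -0.191] z25 [ 0.554 -0.173]
[272.5 163.4] z0 [ 0.497 -0.327] z4 [ 0.496 -0.323] z25 [ 0.496 -0.301]
[281.5 171. ] z0 [ 0.467 -0.298] z4 [ 0.467 -0.294] z25 [ 0.467 -0.273]
[256.4 201.1] z0 [ 0.529 -0.17 ] z4 [ 0.528 -0.167] z25 [ 0.527 -0.149]
[[-7.000e-04 -4.356e-01  9.001e-01]
 [ 1.200e-03  9.001e-01  4.356e-01]
 [-1.000e+00  1.400e-03 -1.000e-04]]
```

Both views agree to within about 8 mm. The wedge origin is near (0.512,-0.238), heading about 62.5°; the mouth is near (0.569,0.021), with the board heading about 79.6°. The grip block should be at about (0.489,-0.282). I move above it.

```bash
python3 -m inch '[0.013,0.026,0.040,0,0,0,0.07, 0.013,0.026,0.040,0,0,0,0.07, 0.013,0.026,0.040,0,0,0,0.07, 0.013,0.026,0.040,0,0,0,0.07, 0.013,0.026,0.040,0,0,0,0.07, 0.013,0.026,0.040,0,0,0,0.07, 0.013,0.026,0.040,0,0,0,0.07, 0.013,0.026,0.040,0,0,0,0.07, 0,0,0,-9.2,0,0,0.07, 0,0,0,-9.2,0,0,0.07, 0,0,0,-9.2,0,0,0.07, 0,0,0,-9.2,0,0,0.07, 0,0,0,0,0,0,0.07]'
cat >> h.py <<'E'
def st(gx=None,gy=None,gz=None,yaw=None):
    """print state; gx.. desired grasp point world, yaw = desired wedge heading; gives tool deltas"""
    o=ctrl.get_obs(); M=R.from_euler('xyz',o['orientation'],degrees=True).as_matrix()
    g=o['tool_pos']+.159*M[:,0]; jy=np.degrees(np.arctan2(M[1,1],M[0,1]))
    print('t%.2f grasp %s x-axis %s heading %.2f F %s M %s open %.4f'%(o['clock'],g.round(4),M[:,0].round(4),jy-90,o['force'].round(2),o['moment'].round(2),o['opening']))
    if gx is not None: print('shift tool',(M.T@(np.array([gx,gy,gz])-g)).round(4),'turn x',round(-(yaw-(jy-90)),2) if yaw is not None else '')
    # rotvec to make x-axis vertical
    rv=M.T@np.cross(M[:,0],[0,0,-1]); print('level rv deg',np.degrees(rv).round(2)); return o,M,g
E
python3 -c "
from h import *
st(.489,-.282,.022,62.5)"
```

```text
clock: 1.72
tool_pos: [0.4962, -0.2692, 0.2915]
orientation: [89.4, 89.4, 153.0]
force: [-0.1, 0.0, 1.0]
opening: 0.0697
t1.73 grasp [ 0.4948 -0.2685  0.1325] x-axis [-0.0087  0.0044 -1.    ] heading 63.61 F [-0.07  0.04  1.  ] M [-0.03  0.03  0.03] open 0.0697
shift tool [ 0.1105 -0.0019 -0.0147] turn x 1.11
level rv deg [-0.    0.01 -0.56]
```

```bash
python3 -m inch '[0.02,-0.001,-0.007,0.5,0,-0.5,0.07, 0.02,-0.001,-0.007,0.6,0,0,0.07, 0.02,0,0,0,0,0,0.07,0,0,0,0,0,0,0.07]'
python3 -c "
from h import *
st(.489,-.282,.022,62.5)
snap('side','side1');snap('top','top1')
import cv2
a=cv2.imread('pics/side1.png')[110:250,190:340];b=cv2.imread('pics/top1.png')[140:260,240:380]
cv2.imwrite('pics/c1.png',np.hstack([cv2.resize(a,(400,373)),cv2.resize(b,(400,373))]))"
```

```text
clock: 2.22
tool_pos: [0.4912, -0.283, 0.23]
orientation: [76.8, 90.0, 138.3]
force: [-0.3, -0.4, -0.1]
opening: 0.0702
t2.23 grasp [ 0.4911 -0.2829  0.071 ] x-axis [-5.e-04  5.e-04 -1.e+00] heading 61.52 F [-0.26 -0.41 -0.1 ] M [-0.01  0.08  0.  ] open 0.0702
shift tool [ 0.049   0.0022 -0.0003] turn x -0.98
level rv deg [-0.    0.01 -0.04]
```

View pics/c1.png

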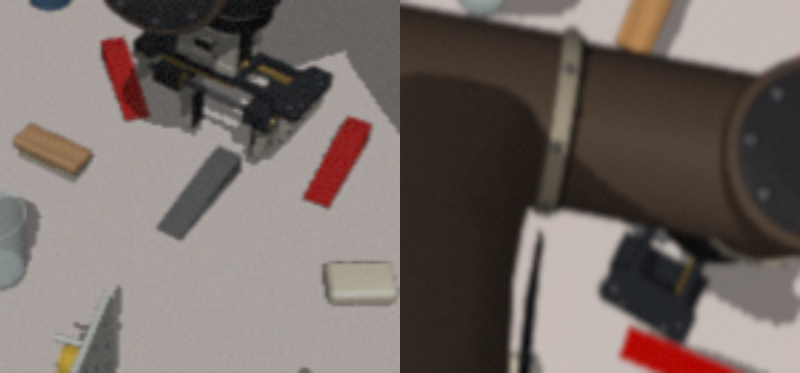

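The side crop shows the jaws straddling the thick end of the grey wedge (block at crop 225,165), with the red pieces at (122,78) and (338,160) clear of the fingers. The top view is blocked by the arm. I go down.

```bash
python3 -m inch '[0.02,0.001,0,-0.5,0,0,0.07, 0.018,0.001,0,-0.5,0,0,0.07, 0.008,0,0,0,0,0,0.07,0,0,0,0,0,0,0.07]'
python3 -c "
from h import *
st(.489,-.282,.022,62.5)"
```

```text
clock: 2.82
tool_pos: [0.4928, -0.2825, 0.1892]
orientation: [-77.4, 89.4, -14.9]
force: [-0.2, 0.4, 0.2]
opening: 0.0698
t2.83 grasp [ 0.4943 -0.2829  0.0303] x-axis [ 0.0097 -0.0026 -0.9999] heading 62.48 F [-0.16  0.38  0.17] M [ 0.02  0.08 -0.01] open 0.0698
shift tool [ 0.0082  0.0052 -0.0017] turn x -0.02
level rv deg [0.   0.13 0.56]
```

```bash
python3 -m inch '[0.007,0.005,-0.001,0,0,0.5,0.07, 0,0,0,0,0,0,0.03, 0,0,0,0,0,0,0.02,0,0,0,0,0,0,0.02,0,0,0,0,0,0,0.02,0,0,0,0,0,0,0.02]'
python3 -c "
from h import *
st(.489,-.282,.022,62.5)"
```

```text
clock: 3.58
tool_pos: [0.4885, -0.2812, 0.1839]
orientation: [-51.3, 89.7, 11.1]
force: [-1.2, -0.3, -0.7]
opening: 0.0298
t3.58 grasp [ 0.4892 -0.281   0.0249] x-axis [ 4.6e-03  9.0e-04 -1.0e+00] heading 62.46 F [-1.18 -0.31 -0.67] M [-0.07  0.1  -0.01] open 0.0298
shift tool [ 0.0029 -0.0003 -0.001 ] turn x -0.04
level rv deg [-0.    0.17  0.21]
```

```bash
python3 -m inch '[-0.015,0,0,0,0,0,0.02,-0.01,0,0,-8.5,0,0,0.02,0,0,0,-8.5,0,0.2,0.02,0,0,0,0,0,0,0.02]'
python3 -c "
from h import *
st(.543,-.119,.045,79.6)"
```

```text
clock: 4.08
tool_pos: [0.4886, -0.2813, 0.2125]
orientation: [-49.3, 89.9, 30.6]
force: [0.0, 0.1, -0.7]
opening: 0.0297
t4.08 grasp [ 0.489  -0.2811  0.0535] x-axis [ 0.0022  0.0013 -1.    ] heading 79.87 F [ 0.    0.15 -0.73] M [-0.04  0.1   0.  ] open 0.0297
shift tool [ 0.0089 -0.0247  0.1691] turn x 0.27
level rv deg [-0.    0.1   0.11]
```

```bash
python3 -m inch '[0.001,-0.006,0.042,0,0,0,0.02,0.001,-0.006,0.042,0,0,0,0.02,0.001,-0.006,0.042,0,0,0,0.02,0.001,-0.006,0.03,0,0,0,0.02,0,0,0,0,0,0,0.02]'
python3 -c "
from h import *
st(.543,-.119,.025,79.6)
snap('side','side2');snap('top','top2')
a=cv2.imread('pics/side2.png')[130:330,150:350];b=cv2.imread('pics/top2.png')[120:270,190:340]
cv2.imwrite('pics/c2.png',cv2.convertScaleAbs(np.hstack([cv2.resize(a,(400,400)),cv2.resize(b,(400,400))]),alpha=1.5))"
```

```text
clock: 4.7
tool_pos: [0.5425, -0.1286, 0.2115]
orientation: [-69.2, 89.7, 9.4]
force: [0.3, -0.7, -1.0]
opening: 0.0295
t4.70 grasp [ 0.5434 -0.1284  0.0525] x-axis [ 5.4e-03  9.0e-04 -1.0e+00] heading 78.66 F [ 0.3  -0.71 -1.04] M [-0.    0.15 -0.01] open 0.0295
shift tool [0.0275 0.0024 0.0091] turn x -0.94
level rv deg [0.   0.11 0.29]
```

View pics/c2.png

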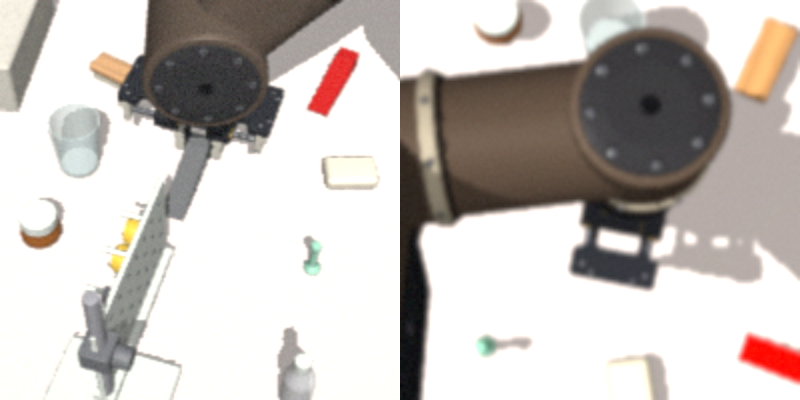

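The side crop shows the wedge held level in line with the board, its tip at crop (178,212), short of the rail end (165,250). I check the arm's clearance over the board in the full views.

```bash
python3 -c "
from h import *
a=cv2.imread('pics/side2.png');b=cv2.imread('pics/top2.png')
cv2.imwrite('pics/f2.png',np.hstack([cv2.resize(a,(400,300)),cv2.resize(b,(400,300))]))
t=np.load('top2.npz');C=cloud(t)
m=(C[...,2]>.17)
for y in np.arange(-.2,.3,.04):
    for x in np.arange(.3,.65,.05):
        q=C[m&(abs(C[...,0]-x)<.025)&(abs(C[...,1]-y)<.02)]
        print('%6.2f'%(np.median(q[:,2]) if len(q)>5 else 0),end=' ')
    print('y%.2f'%y)
print(ctrl.get_obs()['joint_pos'].round(1))
"
```

```text
0.00   0.00   0.00   0.00   0.00   0.00   0.00 y-0.20
  0.00   0.00   0.00   0.00   0.47   0.48   0.47 y-0.16
  0.00   0.00   0.00   0.00   0.47   0.48   0.47 y-0.12
  0.00   0.00   1.09   0.00   0.45   0.46   0.43 y-0.08
  0.72   0.00   0.00   0.00   0.45   0.46   0.43 y-0.04
  0.72   0.67   0.61   0.54   0.46   0.46   0.00 y0.00
  0.73   0.69   0.64   0.57   0.50   0.46   0.00 y0.04
  0.71   0.68   0.62   0.56   0.49   0.45   0.00 y0.08
  0.00   0.00   0.55   0.53   0.46   0.45   0.00 y0.12
  0.00   0.00   0.00   0.00   0.00   0.00   0.00 y0.16
  0.00   0.00   0.00   0.00   0.00   0.00   0.22 y0.20
  0.00   0.00   0.00   0.00   0.00   0.00   0.00 y0.24
  0.00   0.00   0.00   0.00   0.00   0.00   0.00 y0.28
[  6.6  21.1 -27.7  -0.  -40.9 -18. ]
```

View pics/f2.png

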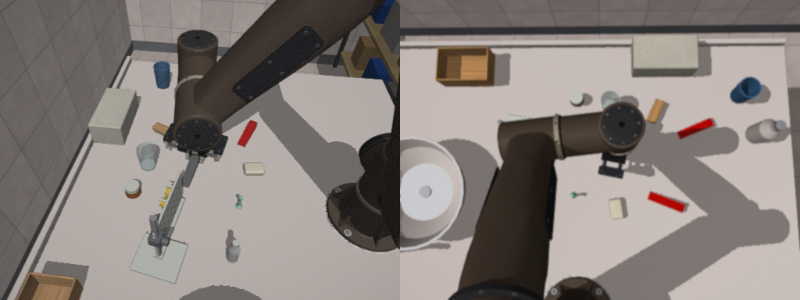

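```bash
python3 -m inch '[0.012,0.002,-0.002,-0.5,0.1,0.3,0.02,0.01,0,0,-0.4,0,0,0.02,0.003,0,0,0,0,0,0.02,0,0,0,0,0,0,0.02]'
python3 -c "
from h import *
st(.543,-.119,.025,79.6)
s=snap('side','side3')
a=cv2.imread('pics/side3.png')[170:290,190:270]
cv2.imwrite('pics/c3.png',cv2.convertScaleAbs(cv2.resize(a,(400,600),interpolation=cv2.INTER_CUBIC),alpha=1.4))"
```

```text
clock: 5.3
tool_pos: [0.5379, -0.1341, 0.184]
orientation: [97.6, 89.8, 176.9]
force: [0.0, 0.4, 0.8]
opening: 0.0298
t5.30 grasp [ 0.5375 -0.1341  0.025 ] x-axis [-2.6e-03  1.0e-04 -1.0e+00] heading 79.26 F [0.03 0.38 0.77] M [0.38 0.01 0.05] open 0.0298
shift tool [ 0.     -0.0026  0.0158] turn x -0.34
level rv deg [-0.   -0.02 -0.15]
```

View pics/c3.png

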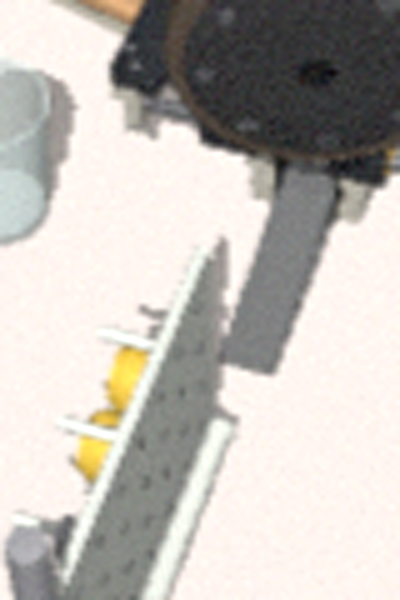

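The crop shows the tip corners at side px (235,241.6) and (244.4,244.6), and the rail's near top end corner at (237.6,255). I compute both.

```bash
python3 -c "
from h import *
s=np.load('side3.npz')
a=onz(s,235,241.6,.004);b=onz(s,244.4,244.6,.004);t=(a+b)/2
print('tip',a.round(4),b.round(4),t.round(4),np.linalg.norm(a-b))
r=onz(s,237.6,254.7,.029);r2=onz(s,233.5,253.3,.029); print('rail corner',r.round(4),r2.round(4))
d=np.array([np.cos(np.radians(79.6)),np.sin(np.radians(79.6)),0]);n=np.array([-d[1],d[0],0])
m=r-.012*n; print('mouth est',m.round(4)); print('tip in stand',(t-m)@d,(t-m)@n)
m2=np.array([.5685,.021,0]); g=np.array([.5375,-.1341,0])+.112*d; print('tip from arm',g,(g-m2)@d,(g-m2)@n)
"
```

```text
tip [ 0.5671 -0.0252  0.004 ] [ 0.5423 -0.0191  0.004 ] [ 0.5547 -0.0221  0.004 ] 0.025534945225575083
rail corner [0.5524 0.0291 0.029 ] [0.5627 0.0264 0.029 ]
mouth est [0.5642 0.0269 0.029 ]
tip in stand -0.050009436879855415 0.0005093810555105672
tip from arm [ 0.55771814 -0.02394     0.        ] -0.04614802862592352 0.0024921961668531753
```

Tip is at about (-48 mm, +1 mm) in the stand frame (the two estimates differ by 4 mm). I slide forward 45 mm, then check.

```bash
python3 -m inch '[0,0,0.012,-0.3,0,0,0.02,0,0,0.012,0,0,0,0.02,0,0,0.012,0,0,0,0.02,0,0,0.009,0,0,0,0.02,0,0,0,0,0,0,0.02]'
python3 -c "
from h import *
st(.5495,-.087,.025,79.6)"
```

```text
clock: 5.98
tool_pos: [0.5472, -0.0858, 0.1849]
orientation: [88.2, 89.9, 167.8]
force: [0.4, 0.1, -0.3]
opening: 0.0294
t5.97 grasp [ 0.547  -0.0858  0.0259] x-axis [-1.2e-03  2.0e-04 -1.0e+00] heading 79.65 F [ 0.43  0.06 -0.32] M [-0.03  0.08 -0.03] open 0.0294
shift tool [ 0.0009 -0.0027 -0.0007] turn x 0.05
level rv deg [ 0.    0.   -0.07]
```

```bash
python3 -m inch '[0.0005,-0.001,0.004,0,0,0,0.02,0.0005,-0.001,0.004,0,0,0,0.02,0,0,0.003,0,0,0,0.02,0,0,0,0,0,0,0.02]'
python3 -c "
from h import *
st(.5515,-.074,.025,79.6)
s=snap('side','side4');snap('top','top4')
a=cv2.imread('pics/side4.png')[190:310,180:260]
b=cv2.imread('pics/top4.png')[140:260,180:300]
cv2.imwrite('pics/c4.png',cv2.convertScaleAbs(np.hstack([cv2.resize(a,(400,600),interpolation=cv2.INTER_CUBIC),cv2.resize(b,(400,600))]),alpha=1.4))"
```

```text
clock: 6.48
tool_pos: [0.5515, -0.075, 0.184]
orientation: [84.1, 90.0, 163.8]
force: [-0.1, 1.0, 0.5]
opening: 0.03
t6.47 grasp [ 0.5513 -0.075   0.025 ] x-axis [-8.e-04  2.e-04 -1.e+00] heading 79.63 F [-0.13  1.05  0.52] M [0.26 0.1  0.02] open 0.0300
shift tool [0.    0.    0.001] turn x 0.03
level rv deg [-0.    0.   -0.05]
```

View pics/c4.png

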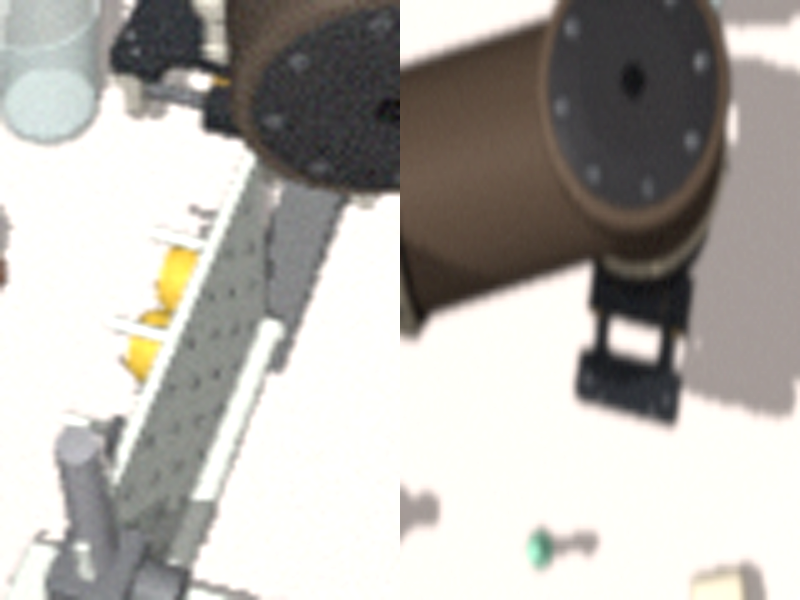

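The side crop shows the wedge's tip corner at (283,372), past the rail's end corner at (283,325), so the tip is under the rail. I check how far.

```bash
python3 -c "
from h import *
s=np.load('side4.npz')
a=onz(s,236.6,264.2,.004); r=onz(s,237.4,254.7,.029)
d=np.array([np.cos(np.radians(79.6)),np.sin(np.radians(79.6)),0]);n=np.array([-d[1],d[0],0])
print(a,r,(a-r)@d,(a-r)@n)"
```

```text
[0.55362048 0.04009053 0.004     ] [0.55288744 0.02917327 0.029     ] 0.010870233659290508 0.0012497726185864662
```

The tip is about 11 mm under the rail, centred to within about 2 mm and not jammed. I release, rise, back off, shut the fingers, and come down behind the tail.

```bash
python3 -m inch '[0,0,0,0,0,0,0.05,0,0,0,0,0,0,0.05,0,0,0,0,0,0,0.05,-0.02,0,0,0,0,0,0.05,-0.025,0,0,0,0,0,0.05,0,0,-0.025,0,0,0,0.03,0,0,-0.025,0,0,0,0,0,0,0,0,0,0,0,0,0,0,0,0,0,0]'
python3 -c "
from h import *
st(.5513-.045*.18,-.075-.045*.984,.025,79.6)
s=snap('side','side5')
a=cv2.imread('pics/side5.png')[190:310,180:260]
cv2.imwrite('pics/c5.png',cv2.convertScaleAbs(cv2.resize(a,(400,600),interpolation=cv2.INTER_CUBIC),alpha=1.4))"
```

```text
clock: 7.7
tool_pos: [0.5421, -0.1256, 0.2304]
orientation: [108.0, 89.9, -172.3]
force: [-0.2, -0.0, -0.4]
opening: 0.0155
t7.70 grasp [ 0.5419 -0.1256  0.0714] x-axis [-1.3e-03 -2.0e-04 -1.0e+00] heading 79.62 F [-0.17 -0.03 -0.39] M [-0.    0.06  0.01] open 0.0155
shift tool [ 0.0464 -0.0002  0.0065] turn x 0.02
level rv deg [ 0.   -0.02 -0.07]
```

View pics/c5.png

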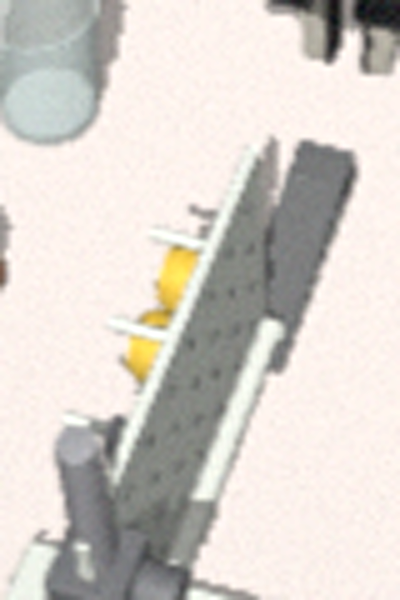

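The wedge stayed in place, tip under the rail at (280,370), block end at (330,155). The fingers are behind it. I go down.

```bash
python3 -m inch '[0.02,0,0,0,0,0,0,0.02,0,0,0,0,0,0,0.006,0,0,0,0,0,0,0,0,0,0,0,0,0]'
python3 -c "
from h import *
st(.5513-.035*.18,-.075-.035*.984,.025,79.6)"
```

```text
clock: 8.25
tool_pos: [0.5431, -0.1233, 0.1837]
orientation: [134.6, 90.0, -145.6]
force: [-0.1, -0.2, -0.1]
opening: 0.0005
t8.25 grasp [ 0.543  -0.1233  0.0247] x-axis [-4.e-04 -3.e-04 -1.e+00] heading 79.80 F [-0.07 -0.25 -0.13] M [-0.01  0.11  0.01] open 0.0005
shift tool [-0.0003  0.0005  0.014 ] turn x 0.2
level rv deg [-0.   -0.02 -0.02]
```

```bash
python3 -m inch '[0,0,0.01,0,0,0,0,0,0,0.008,0,0,0,0,0,0,0.003,0,0,0,0,0,0,0.003,0,0,0,0,0,0,0,0,0,0,0]'
python3 -c "
from h import *
st(.5513-.022*.18,-.075-.022*.984,.025,79.6)"
```

```text
clock: 8.88
tool_pos: [0.5486, -0.0972, 0.1858]
orientation: [-78.5, 89.8, 1.3]
force: [-0.6, 0.1, -1.1]
opening: 0.0003
t8.88 grasp [ 0.5491 -0.0972  0.0268] x-axis [ 3.1e-03  1.0e-04 -1.0e+00] heading 79.87 F [-0.59  0.07 -1.1 ] M [-0.05  0.14  0.03] open 0.0003
shift tool [0.0018 0.0018 0.0003] turn x 0.27
level rv deg [0.   0.04 0.18]
```

```bash
cat > chk.py <<'E'
import sys
from h import *
o=ctrl.get_obs(); d=np.array([np.cos(np.radians(79.6)),np.sin(np.radians(79.6)),0])
M=R.from_euler('xyz',o['orientation'],degrees=True).as_matrix();g=o['tool_pos']+.159*M[:,0]
f=-o['force']@d; print('  push %.2f F %s grasp %s along %.4f open %.4f'%(f,o['force'].round(2),g.round(4),(g-[.5685,.021,0])@d,o['opening']))
sys.exit(f>float(sys.argv[1]))
E
python3 -m inch '[0.001,0.001,0.002,0,0,0.1,0]' >/dev/null && python3 chk.py 3.5 && python3 -m inch '[0,0,0.002,0,0,0,0,0,0,0,0,0,0,0]'>/dev/null && python3 chk.py 3.5 && python3 -m inch '[0,0,0.002,0,0,0,0,0,0,0.001,0,0,0,0]'>/dev/null && python3 chk.py 3.5 && python3 -m inch '[0,0,0.002,0,0,0,0,0,0,0.001,0,0,0,0]'>/dev/null && python3 chk.py 3.5 && python3 -m inch '[0,0,0.002,0,0,0,0,0,0,0.001,0,0,0,0]'>/dev/null && python3 chk.py 3.5 
python3 -c "
from h import *
st(.5513,-.075,.025,79.6)"
```

```text
push 0.42 F [-0.05 -0.42  1.53] grasp [ 0.5481 -0.0951  0.0259] along -0.1179 open 0.0006
t9.00 grasp [ 0.5481 -0.0951  0.0259] x-axis [ 1.5e-03  3.0e-04 -1.0e+00] heading 79.86 F [-0.05 -0.42  1.53] M [-0.22  0.03  0.04] open 0.0006
shift tool [0.0009 0.0004 0.0204] turn x 0.26
level rv deg [0.   0.03 0.08]False
```

```bash
sed -i 's/sys.exit(\(.*\))$/sys.exit(int(\1))/' chk.py
python3 -m inch '[0,0,0.002,0,0,0,0,0,0,0,0,0,0,0]'>/dev/null && python3 chk.py 3.5 && python3 -m inch '[0,0,0.002,0,0,0,0,0,0,0.001,0,0,0,0]'>/dev/null && python3 chk.py 3.5 && python3 -m inch '[0,0,0.002,0,0,0,0,0,0,0.001,0,0,0,0]'>/dev/null && python3 chk.py 3.5 && python3 -m inch '[0,0,0.002,0,0,0,0,0,0,0.001,0,0,0,0]'>/dev/null && python3 chk.py 3.5 
python3 -c "
from h import *
st(.5513,-.075,.025,79.6)"
```

```text
push -0.59 F [-0.27  0.65 -0.36] grasp [ 0.5483 -0.0932  0.0257] along -0.1159 open 0.0002
  push 1.20 F [-0.1 -1.2  0.7] grasp [ 0.5487 -0.0903  0.0257] along -0.1130 open 0.0004
  push 0.16 F [-0.48 -0.07  0.07] grasp [ 0.5492 -0.0871  0.0257] along -0.1099 open 0.0006
  push 0.65 F [ 0.92 -0.83  0.37] grasp [ 0.5498 -0.084   0.0257] along -0.1066 open 0.0006
t10.00 grasp [ 0.5498 -0.084   0.0257] x-axis [ 7.e-04  2.e-04 -1.e+00] heading 79.83 F [ 0.92 -0.83  0.37] M [-0.14  0.12 -0.05] open 0.0006
shift tool [0.0007 0.0001 0.0091] turn x 0.23
level rv deg [-0.    0.02  0.04]
```

```bash
python3 -m inch '[0,0,0.002,0,0,0,0,0,0,0.001,0,0,0,0]'>/dev/null && python3 chk.py 3 && python3 -m inch '[0,0,0.002,0,0,0,0,0,0,0.001,0,0,0,0]'>/dev/null && python3 chk.py 3 && python3 -m inch '[0,0,0.002,0,0,0,0,0,0,0.001,0,0,0,0]'>/dev/null && python3 chk.py 3 && python3 -m inch '[0,0,0.002,0,0,0,0,0,0,0.001,0,0,0,0]'>/dev/null && python3 chk.py 3 
python3 -c "
from h import *
st(.5513,-.075,.025,79.6)
s=snap('side','side6')
a=cv2.imread('pics/side6.png')[190:310,180:260]
cv2.imwrite('pics/c6.png',cv2.convertScaleAbs(cv2.resize(a,(400,600),interpolation=cv2.INTER_CUBIC),alpha=1.4))"
```

```text
push 1.36 F [-0.16 -1.35  1.16] grasp [ 0.5504 -0.0808  0.0257] along -0.1034 open 0.0004
  push -0.03 F [-0.63  0.15  0.3 ] grasp [ 0.551  -0.0776  0.0257] along -0.1002 open 0.0005
  push 0.89 F [-0.19 -0.87  1.48] grasp [ 0.5515 -0.0745  0.0257] along -0.0969 open 0.0000
  push 0.49 F [-0.1  -0.48 -0.21] grasp [ 0.5521 -0.0713  0.0257] along -0.0937 open 0.0003
t11.00 grasp [ 0.5521 -0.0713  0.0257] x-axis [ 7.e-04  2.e-04 -1.e+00] heading 79.83 F [-0.1  -0.48 -0.21] M [-0.17  0.15  0.01] open 0.0003
shift tool [ 0.0007  0.0001 -0.0038] turn x 0.23
level rv deg [0.   0.02 0.04]
```

View pics/c6.png

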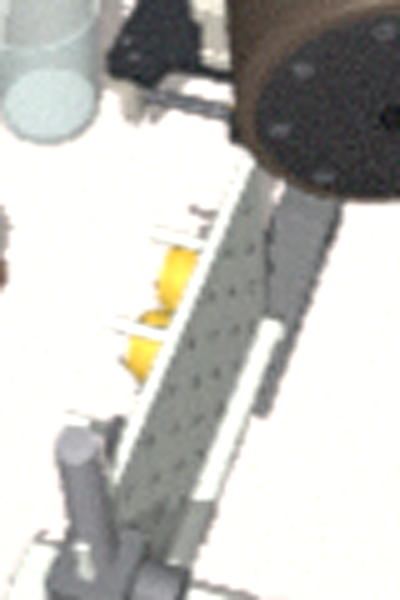

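The tip corner is now at crop (265,415), well under the rail and in line, and the wedge still slides freely. I continue.

```bash
python3 -m inch '[0,0,0.002,0,0,0,0,0,0,0.001,0,0,0,0]'>/dev/null && python3 chk.py 3 && python3 -m inch '[0,0,0.002,0,0,0,0,0,0,0.001,0,0,0,0]'>/dev/null && python3 chk.py 3 && python3 -m inch '[0,0,0.002,0,0,0,0,0,0,0.001,0,0,0,0]'>/dev/null && python3 chk.py 3 && python3 -m inch '[0,0,0.002,0,0,0,0,0,0,0.001,0,0,0,0]'>/dev/null && python3 chk.py 3 && python3 -m inch '[0,0,0.002,0,0,0,0,0,0,0.001,0,0,0,0]'>/dev/null && python3 chk.py 3
python3 -c "
from h import *
st()"
```

```text
push 0.16 F [-0.55 -0.06  0.02] grasp [ 0.5526 -0.0681  0.0257] along -0.0905 open 0.0005
  push 0.05 F [-0.39  0.02  0.13] grasp [ 0.5532 -0.065   0.0257] along -0.0873 open 0.0005
  push -0.22 F [-0.16  0.25  1.14] grasp [ 0.5538 -0.0618  0.0257] along -0.0841 open 0.0004
  push 0.26 F [ 0.05 -0.28  0.09] grasp [ 0.5543 -0.0586  0.0257] along -0.0809 open 0.0003
  push 0.67 F [ 0.32 -0.74  0.46] grasp [ 0.5549 -0.0555  0.0257] along -0.0777 open 0.0003
t12.30 grasp [ 0.5549 -0.0555  0.0257] x-axis [ 7.e-04  2.e-04 -1.e+00] heading 79.83 F [ 0.32 -0.74  0.46] M [-0.15  0.1  -0.01] open 0.0003
level rv deg [-0.    0.02  0.04]
```

```bash
python3 -m inch '[0,0,0.002,0,0,0,0]'>/dev/null && python3 chk.py 3 && python3 -m inch '[0,0,0.002,0,0,0,0]'>/dev/null && python3 chk.py 3 && python3 -m inch '[0,0,0.002,0,0,0,0]'>/dev/null && python3 chk.py 3 && python3 -m inch '[0,0,0.002,0,0,0,0]'>/dev/null && python3 chk.py 3 && python3 -m inch '[0,0,0.001,0,0,0,0]'>/dev/null && python3 chk.py 3 && python3 -m inch '[0,0,0.001,0,0,0,0]'>/dev/null && python3 chk.py 3 && python3 -m inch '[0,0,0.001,0,0,0,0]'>/dev/null && python3 chk.py 3 && python3 -m inch '[0,0,0.001,0,0,0,0]'>/dev/null && python3 chk.py 3
python3 -c "
from h import *
st()"
```

```text
push 0.35 F [ 0.55 -0.46 -0.67] grasp [ 0.5553 -0.0534  0.0257] along -0.0756 open 0.0006
  push 1.16 F [-0.69 -1.05  0.33] grasp [ 0.5556 -0.0513  0.0257] along -0.0734 open 0.0007
  push 1.39 F [-0.64 -1.29  0.8 ] grasp [ 0.556  -0.0492  0.0257] along -0.0713 open 0.0002
  push 0.93 F [ 0.79 -1.1  -0.06] grasp [ 0.5564 -0.0471  0.0256] along -0.0691 open 0.0006
  push -0.55 F [-0.3   0.62  0.72] grasp [ 0.5566 -0.046   0.0257] along -0.0680 open 0.0007
  push 2.40 F [-0.02 -2.44 -0.18] grasp [ 0.5568 -0.0449  0.0257] along -0.0669 open 0.0005
  push 6.75 F [ 0.78 -7.01  0.64] grasp [ 0.5566 -0.0444  0.0256] along -0.0665 open 0.0004
t13.18 grasp [ 0.5566 -0.0444  0.0256] x-axis [-2.e-04 -6.e-04 -1.e+00] heading 79.84 F [ 0.78 -7.01  0.64] M [-2.68  0.09 -0.07] open 0.0004
level rv deg [-0.   -0.04 -0.01]
```

```bash
python3 -m inch '[0,0,0.0008,0,0,0,0]'>/dev/null && python3 chk.py 11 && python3 -m inch '[0,0,0.0008,0,0,0,0]'>/dev/null && python3 chk.py 11
python3 -c "
from h import *
st()"
```

```text
push 6.10 F [-0.03 -6.2   0.23] grasp [ 0.5566 -0.0444  0.0257] along -0.0664 open 0.0005
  push 5.81 F [ 0.18 -5.94 -0.16] grasp [ 0.5566 -0.0444  0.0257] along -0.0665 open 0.0002
t13.43 grasp [ 0.5566 -0.0444  0.0257] x-axis [-0.0012 -0.0023 -1.    ] heading 79.82 F [ 0.18 -5.94 -0.16] M [-2.35 -0.25 -0.09] open 0.0002
level rv deg [ 0.   -0.14 -0.04]
```

Force is proportional to the row's step (about 7.5 N/mm). I ramp up the step.

```bash
python3 -m inch '[0,0,0.0013,0,0.14,0,0]'>/dev/null && python3 chk.py 15 && python3 -m inch '[0,0,0.0017,0,0,0,0]'>/dev/null && python3 chk.py 15 && python3 -m inch '[0,0,0.002,0,0,0,0]'>/dev/null && python3 chk.py 16
python3 -c "
from h import *
st()"
```

```text
push 5.89 F [ 0.69 -6.12  0.08] grasp [ 0.5566 -0.0443  0.0257] along -0.0664 open 0.0006
  push 12.05 F [  0.04 -12.25   0.96] grasp [ 0.5564 -0.044   0.0257] along -0.0661 open 0.0004
  push 13.48 F [  1.1  -13.91   0.76] grasp [ 0.5562 -0.0438  0.0258] along -0.0659 open 0.0002
t13.80 grasp [ 0.5562 -0.0438  0.0258] x-axis [-0.0048 -0.009  -0.9999] heading 79.77 F [  1.1  -13.91   0.76] M [-5.07 -0.41 -0.09] open 0.0002
level rv deg [ 0.   -0.56 -0.18]
```

```bash
python3 -m inch '[0,0,0.0023,0,0,0,0]'>/dev/null && python3 chk.py 16.5 && python3 -m inch '[0,0,0.0025,0,0,0,0]'>/dev/null && python3 chk.py 16.5 && python3 -m inch '[0,0,0.0027,0,0,0,0]'>/dev/null && python3 chk.py 16.5
python3 -c "
from h import *
st()"
```

```text
push 15.05 F [  1.38 -15.55   0.29] grasp [ 0.556  -0.0435  0.0258] along -0.0657 open 0.0010
  push 15.85 F [  2.09 -16.5    0.18] grasp [ 0.5559 -0.0434  0.0259] along -0.0656 open 0.0002
  push 17.45 F [  2.63 -18.22   1.69] grasp [ 0.5558 -0.0433  0.0259] along -0.0655 open 0.0004
t14.18 grasp [ 0.5558 -0.0433  0.0259] x-axis [-0.0097 -0.0164 -0.9998] heading 79.67 F [  2.63 -18.22   1.69] M [-6.54 -0.79 -0.15] open 0.0004
level rv deg [-0.   -1.03 -0.38]
```

About 18 N reached with the wedge barely moving. I back off straight, then check.

```bash
python3 -m inch '[0,0,-0.002,0,0,0,0,0,0,-0.01,0,0,0,0,0,0,-0.025,0,0,0,0,0,0,-0.03,0,0,0,0,-0.03,0,-0.03,0,0,0,0,-0.05,0,-0.02,0,0,0,0,-0.05,0,-0.02,0,0,0,0,0,0,-0.04,0,0,0,0,0,0,-0.04,0,0,0,0,0,0,0,0,0,0,0]'
python3 -c "
from h import *
st()
s=snap('side','side7');snap('top','top7')
a=cv2.imread('pics/side7.png')[190:310,180:260]
b=cv2.imread('pics/top7.png')
cv2.imwrite('pics/c7.png',cv2.convertScaleAbs(np.hstack([cv2.resize(a,(300,450),interpolation=cv2.INTER_CUBIC),cv2.resize(b[110:230,110:250],(500,450),interpolation=cv2.INTER_CUBIC)]),alpha=1.4))"
```

```text
clock: 15.42
tool_pos: [0.518, -0.2598, 0.3237]
orientation: [167.6, 89.0, -112.6]
force: [0.5, -0.5, -1.0]
opening: 0.0004
t15.43 grasp [ 0.5169 -0.2623  0.1647] x-axis [-0.0065 -0.0156 -0.9999] heading 79.81 F [ 0.48 -0.46 -0.97] M [ 0.15  0.06 -0.02] open 0.0004
level rv deg [-0.   -0.95 -0.21]
```

View pics/c7.png

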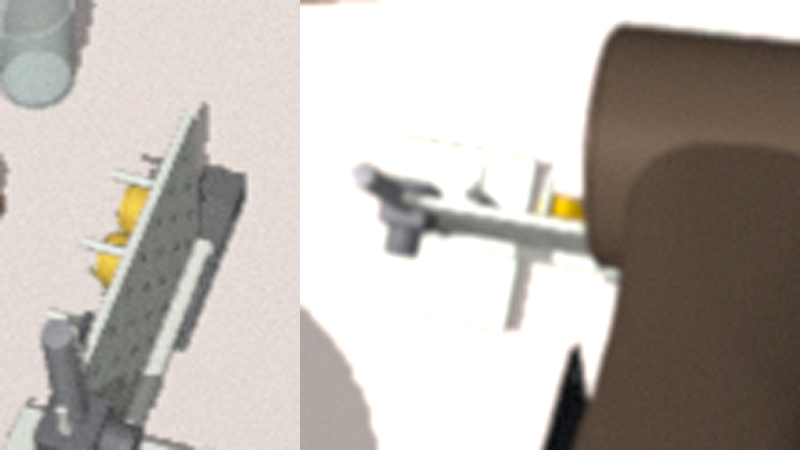

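The wedge sits well under the rail, its tip corner at side crop (182,348), in line with the board. Nothing touches it. One last check of the wedge edge and the bystanders.

```bash
python3 - <<'E'
from h import *
s=np.load('side7.npz')
a=onz(s,180+182/3.75,190+348/3.75,.004); r=onz(s,237.4,254.7,.029)
d=np.array([np.cos(np.radians(79.6)),np.sin(np.radians(79.6)),0]);n=np.array([-d[1],d[0],0])
print('tip corner rel rail corner',(a-r)@d,(a-r)@n)
s0=np.load('side0.npz')
D=np.abs(s['color'].astype(int)-s0['color']).max(-1)
for nm,(u,v) in dict(cup=(188,200),remover=(307,258),bottle=(299,320),jar=(170,242),soap=(325,216),brush=(209,166),post=(200,290)).items():
    print(nm,np.median(D[v-12:v+12,u-12:u+12]),np.percentile(D[v-12:v+12,u-12:u+12],95))
E
```

```text
tip corner rel rail corner 0.06442017865562255 -0.0006361659494903296
cup 8.0 12.0
remover 9.0 13.0
bottle 8.0 12.0
jar 8.0 13.0
soap 9.0 13.0
brush 8.0 13.0
post 7.0 11.25
```

```bash
python3 -c "
from h import *
print(ctrl.close_job())"
```

```text
the job is handed in; nothing more can be done
None
```

I gripped the grey wedge by its block and laid it flat in line with the board, with its tip about 11 mm under the rail. I then let go and pushed the tail with shut fingers. It slid freely at under about 2.5 N, then stuck, and I ramped the push to about 18 N (17.5 N along the board). I backed off clear and handed the job in at about 15.5 s of the 67 s.

**Last checks:**
- **Depth:** the tip is about 64 mm under the rail by the side view.
- **Alignment:** the tip is within about 4 mm of the rail's middle line. The fingers' heading was within 0.3° of the board's measured heading throughout the push.
- **Bystanders and post:** the side picture shows no change from the start.

**Limits and disagreements:**
- **Jam force:** I could not measure the force on the rail directly. I inferred it from the 18 N push and from the wedge giving only about 1.4 mm after it first took hold.
- **Positions:** the two cameras disagreed by up to about 8 mm on the wedge and about 5 mm on the mouth.
- **Finger tilt:** the fingers leaned back about 1° during the final push.
- **Top view:** the arm blocked it for the final check, so the last checks rest on the side camera alone.

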